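# Stand a window frame in the grooved plate stand by feel

## Robot

A 6-joint arm with a two-finger parallel gripper is mounted at the origin on the work surface. World frame = base frame: x ahead of the robot, y to its left, z up, the work surface at z = 0. Lengths are in m, angles in rad, forces in N, time in s.
With the tool pointing down it reaches from about 0.375 to 0.75 m from the base axis. Payload 9 kg.
Tool frame: the origin (TCP) lies on the front face of the gripper's body, between the roots of the fingers; the fingertips stand 73 mm ahead of it and the grasp point (between the pads) lies 54 mm ahead of it; z points along the fingers, y is the line along which they close (so a half turn about z gives the same grasp; the last joint's range is limited). The gripper opens to 85 mm and grips with 20 to 120 N. Pads are 22 mm wide; open, the fingers measure 114 mm over their backs; the gripper's body (76 mm by 85 mm) begins 54 mm behind the grasp point. The pads swing forward as they close: fully open they stand 13 mm farther back than shut.
Start: joints at [-1.345, 0.104, 0.097, 1.564, 0, 1.353], TCP at [0.258, -0.542, 0.304] pointing down, gripper open.
Joint ranges: [-2.99, 2.99], [-0.84, 1.86], [-1.1, 1.16], [-1.84, 2.11], [-1.51, 1.56], [-3.14, 3.14]. Speed limits (rad/s): [2.22, 2.22, 2.57, 3.14, 3.14, 3.14].

## Interface

Orientations are given as a rotation vector (axis times angle).
In Python, from station import r, imaging gives the robot as it stands.
- The arm moves only by the shell command python3 -m jog 'ROWS' [FORCE]. ROWS is JSON, a list that holds one entry, the list of rows, each a list of 7 numbers: the closure, from -1 (fully open) to 1 (shut), then the shift along the tool's x, y, z in m, then the turn, a rotation vector about the tool's x, y, z in degrees. In form: [[[jaw, x, y, z, rx, ry, rz], ...]]. A call has 1 to 10 rows; each row is the pose to reach, as a shift and turn from the pose commanded when the call began, along the tool's axes at that moment; what a row does not reach only later rows make up. A row lasts 1/12 s, in which the tool goes at most 41.7 mm and 7.16 degrees, less where a joint would pass 70% of its speed; a pose out of reach is approached as far as the arm can. A call with a gripper value outside its range is refused whole. The fingers move at their own pace and stop on an object; FORCE is the grip in N (left out, the last holds). Time passes only in rows, so rows that repeat a pose let the fingers close. It gives the time, the measured TCP pose, the force, the opening and the grip force at its end, in the units of the state.
- r.observe(): the state, without advancing time (a new reading comes with each control period).
- imaging.snapshot(name): name is "scene" or "side" or "wrist"; returns (picture, depth): 420x560x3 uint8, red, green, blue; 420x560 float32, m along the optical axis (not along the pixel's ray), 0 where there is no reading.
- imaging.get_calibration(name): a dict with "fx", "fy", "cx", "cy" (pixels), "R" (3x3) and "t" (3): a world point X has camera coordinates R X + t. Camera axes: x right, y down, z forward; pixel columns grow to the right and rows downward; lengths in m; the calibration is good to about 2 mm. The wrist camera is an equidistant fisheye: a pixel r from the principal point sees the ray r / f radians off the axis. A picture is of the moment at which its call begins: read the wrist's pose just before it. get_calibration takes no time and is no camera call; for the wrist camera it gives the pose at the moment of the call.
- r.job_done(): hands the job in; it is judged then, once.
Trained networks look in the newest picture that a camera, given by its name, has taken for a name from the list of things; names that differ only in an ending like _2 or _b are one class to them, and where a whole thing is asked for, a point or a joint stands for the part that bears it (a point fixed in the world has none). Each returns a list of dicts, best first, with "confidence" (0 to 1); they miss things now and then, are a little off and sometimes report something else, mostly with a low value. They report only what shows in the picture. A call takes as long as a camera call. They do not tell look-alikes from the thing itself.
- imaging.look_for(camera, thing): "bbox" ([left, top, width, height] in pixels, round what is visible of it).
- imaging.outline_of(camera, thing): "mask" (420x560 bool, what is visible of it) and "bbox" ([left, top, width, height] in pixels, round what is visible of it).
- imaging.pinpoint(camera, thing): "pixel" ([row, column] in pixels: a listed point, or the origin of a listed thing).
The state is a dict: "time": time; "qpos": joint angles; "qvel": joint speeds; "joint_torque": joint torques, N m; "ee_pos": TCP position; "orientation": TCP orientation; "contact_force": force on the tool from outside, world axes, zero at the start; "torque": the same for the moment, N m; "width": opening from 0.0 (shut) to 1.0 (fully open); "finger_force": force on a finger pad.
Only numpy, scipy, OpenCV 4.12 (cv2) and the standard library are available. Lean on these libraries where they do the work, as an engineer would, in place of code of your own. Each camera call takes 0.05 s, during which the arm holds its last target. There are 200 camera calls.

## Task

Take the aluminium frame with the window and the foot off its leaning rest and stand it upright in the groove of the long plate stand, fully home: the pocket for its foot is somewhere along the groove floor, so feel along for it until the foot drops in and the frame's shoulders sit on the groove floor. Let go of it there without letting it fall from a height, and leave the blank plate and the other things on the mat where they are.

Things in the scene. Friction and masses are not known exactly. Their poses are not given: they have to be found in the camera images.
- frame: Aluminium frame to move: 8 mm thick (x), 90 wide (y), 124 tall (z); about 0.2 kg. Origin: mid-underside of its foot, a tongue 40 wide x 14 tall. The 90 mm body is z 14-124; window z 32-90; pinch the solid bar z 90-124 across its thickness. Starts in a rest leaning 0.35 rad, top nearer the robot (z tilts to the rest's -x). May face either way in the stand.
- frame_top (a point): Middle of the top edge of the frame (124 mm above its origin along its z).
- stand: Fixed plate stand: dark base 100 x 250 x 12 mm, two aluminium rails 12 mm thick, 250 mm long along its y. The groove between them runs along y at x = 0, is 11 mm wide, its mouth flared to about 26 mm at the top, 59 mm above the table. Origin: centre of the base's underside.
- stand_groove (a point): Middle of the groove at floor height, 30 mm above the table; x across, y along, z up. The floor has one pocket, 46 mm long (y), 18 mm deep, full groove width; its centre is within 35 mm of here along y, not reported: find it by feel (or sight from above). Frame origin is at this height with the foot on the floor, 14 mm lower when home (foot in pocket, shoulders on floor).
- rest_a: Fixed grey leaning rest that holds the frame: base 110 x 90 x 10 mm; a shelf 30 mm above the table carries the foot; a back 64 mm wide, on the robot's side, reaches 70 mm up the frame from the foot; a lip 14 mm high is on the far side. Origin: on the table under the shelf's middle.
- rest_b: The second rest, the same as the first, which holds the blank plate. The two rests may stand either way round.
- blank: Blank solid aluminium plate 8 x 90 x 110 mm, no window and no foot, leaning in the other rest. Leave it. Origin: centre of its lower edge.
- brass_gauge: Brass gauge 85 x 75 x 10 mm with a small grating in the middle, lying on the mat. Leave it. Origin: centre of the underside.
- red_plate: Dark red plate 90 x 100 x 5 mm lying on the mat. Leave it. Origin: centre of the underside.
- amber_plate: Amber plate 90 x 100 x 5 mm lying on the mat. Leave it. Origin: centre of the underside.
- mirror_plate: Bare metal plate 90 x 100 x 6 mm lying on the mat. Leave it. Origin: centre of the underside.
- long_frame: Long empty steel frame 200 x 78 x 12 mm lying on the mat. Leave it. Origin: centre of the underside.
Not all that is in view belongs to the job. What is shaped like the frame but orange is not meant.

How it is judged:
By the outcome, as a careful person would: the job done as asked, in the order asked, and still so for the second after the job is handed in, with the robot touching nothing.
It also fails if it takes over 64 s, if anything falls off the work surface, if the arm or the gripper's body presses on something with over 40 N, if the wrist force passes 120 N, or if a joint passes its speed limit or range.

## Working session

There is one attempt and no reset: what is moved stays moved. The work goes in short steps, Python scripts to look and compute and a shell command to move; the robot and the scene stay as the last step left them, time stands still between calls to the robot, and variables do not carry over. Pictures are saved under pics/ and viewed, at most 10 in all, crops included, and the job is handed in when it is done.

```bash
mkdir -p pics; ls; cat > h.py <<'E'
import numpy as np,cv2
from station import r,imaging
from scipy.spatial.transform import Rotation as Ro
def snap(n,f=None):
    c=imaging.get_calibration(n);p,d=imaging.snapshot(n)
    if f: cv2.imwrite('pics/'+f,p[:,:,::-1])
    return p,d,c
def world(c,d,rows,cols):
    z=d[rows,cols]
    X=np.stack([(cols-c['cx'])/c['fx']*z,(rows-c['cy'])/c['fy']*z,z],-1)
    return (X-np.array(c['t']))@np.array(c['R'])
E
python3 - <<'E'
from h import *
s=r.observe();print({k:np.round(v,3) for k,v in s.items()})
for n in('scene','side'):
    p,d,c=snap(n,n+'0.png');np.savez(n+'0.npz',p=p,d=d,**{k:np.array(v) for k,v in c.items()})
    print(n,c['fx'],np.round(c['R'],2).tolist(),np.round(c['t'],3), 'cam pos',-np.array(c['R']).T@c['t'])
    for t in('frame','stand','blank','rest_a'):
        print(t,[(np.round(o['confidence'],2),o['bbox']) for o in imaging.look_for(n,t)][:4])
    for t in('frame_top','frame','stand_groove'):
        print(t,[(np.round(o['confidence'],2),o['pixel']) for o in imaging.pinpoint(n,t)][:4])
E
```

```text
pics
{'time': np.float64(0.0), 'qpos': array([-1.345,  0.105,  0.096,  1.564, -0.   ,  1.353]), 'qvel': array([-0.   ,  0.   ,  0.001, -0.001,  0.002, -0.   ]), 'joint_torque': array([ 3.0000e-03, -5.5693e+01,  5.0365e+01,  1.7000e-02, -0.0000e+00,
       -0.0000e+00]), 'ee_pos': array([ 0.258, -0.542,  0.303]), 'orientation': array([-3.063, -0.691,  0.   ]), 'contact_force': array([-0.338,  0.817, -0.308]), 'torque': array([ 0.008, -0.081, -0.012]), 'finger_force': np.float64(0.0), 'width': np.float64(1.003)}
scene 417.2597872838117 [[-0.14, 0.99, 0.0], [0.79, 0.11, -0.61], [-0.6, -0.08, -0.79]] [ 0.107 -0.308  1.646] cam pos [1.24871086 0.06215005 1.11949101]
frame [(np.float64(0.66), [396.1, 182.1, 29.4, 28.3]), (np.float64(0.63), [372.9, 224.6, 37.5, 34.0])]
stand [(np.float64(0.67), [181.9, 206.3, 81.4, 36.4])]
blank [(np.float64(0.76), [309.8, 216.8, 30.0, 27.3])]
rest_a [(np.float64(0.89), [365.6, 246.9, 40.1, 31.9]), (np.float64(0.8), [308.1, 232.0, 30.3, 34.1]), (np.float64(0.6), [183.7, 210.4, 80.6, 34.2])]
frame_top [(np.float64(0.84), [223.9, 392.4]), (np.float64(0.57), [208.2, 409.3])]
frame [(np.float64(0.94), [181.7, 407.8]), (np.float64(0.61), [261.7, 384.9])]
stand_groove [(np.float64(0.81), [220.4, 218.1])]
side 516.0327560370694 [[0.74, -0.68, 0.0], [-0.5, -0.55, -0.67], [0.46, 0.49, -0.74]] [-0.393  0.303  1.576] cam pos [-0.28073833 -0.87717412  1.37147043]
frame [(np.float64(0.53), [148.6, 182.0, 24.3, 19.1])]
stand [(np.float64(0.68), [289.2, 235.7, 57.8, 50.5])]
blank []
rest_a []
frame_top [(np.float64(0.49), [185.3, 181.9])]
frame [(np.float64(0.6), [201.1, 152.7])]
stand_groove [(np.float64(0.76), [255.9, 325.5])]
```

```bash
python3 -c "
import cv2,numpy as np
a=cv2.imread('pics/scene0.png');b=cv2.imread('pics/side0.png');print(a.shape)"
```

```text
(420, 560, 3)
```

View pics/scene0.png

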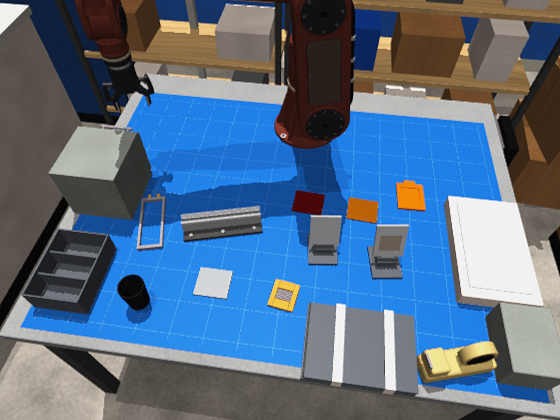

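View pics/side0.png

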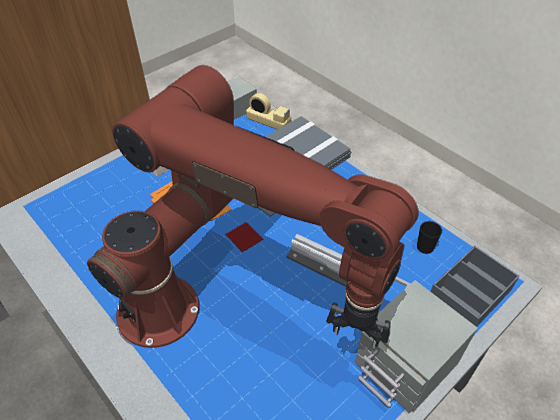

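The scene view shows the windowed frame in the right rest (about 390,245), the blank in the rest at (323,240), and the stand at (220,222). The orange look-alike lies at (410,195). The side view shows the stand at (318,258), while the arm hides the rests.

```bash
python3 - <<'E'
from h import *
z=np.load('scene0.npz');c={k:z[k] for k in('fx','fy','cx','cy','R','t')};d=z['d'];p=z['p']
def reg(l,t,w,h):
    rr,cc=np.mgrid[t:t+h,l:l+w];rr=rr.ravel();cc=cc.ravel();ok=d[rr,cc]>0
    return world(c,d,rr[ok],cc[ok])
F=reg(366,218,50,66)
B=reg(300,208,45,60); S=reg(172,198,100,52)
for n,P in(('F',F),('B',B),('S',S)):
    P=P[P[:,2]>0.004]
    print(n,len(P),np.percentile(P,[1,50,99],axis=0).round(3).tolist())
# frame plane
def plane(P,zlo,zhi):
    Q=P[(P[:,2]>zlo)&(P[:,2]<zhi)]
    rng=np.random.default_rng(0);best=None
    for i in range(500):
        a=Q[rng.choice(len(Q),3,False)];n=np.cross(a[1]-a[0],a[2]-a[0]);l=np.linalg.norm(n)
        if l<1e-6: continue
        n/=l;m=abs((Q-a[0])@n)<.002
        if best is None or m.sum()>best.sum():best=m
    I=Q[best];m=I.mean(0);n=np.linalg.svd(I-m)[2][2];return m,n*np.sign(n[0]),I
for n,P in(('F',F),('B',B)):
    m,nn,I=plane(P,.05,.2);yaw=np.arctan2(nn[1],nn[0])
    print(n,m.round(4),nn.round(3),'yaw',np.degrees(yaw),'tilt',np.arcsin(nn[2]),len(I))
    e=np.array([-np.sin(yaw),np.cos(yaw),0]);u=np.cross(nn,e)
    print(' lateral',np.percentile(I@e,[0,1,50,99,100]).round(4),'up',np.percentile((I-m)@u,[0,1,99,100]).round(4),'e',e,'u',u,'zmax',I[:,2].max())
    T=I[I[:,2]>np.percentile(I[:,2],85)];print(' top pts',((T@e).min()+(T@e).max())/2,T.mean(0))
T=S[(S[:,2]>.05)&(S[:,2]<.066)]
rect=cv2.minAreaRect((T[:,:2]*1000).astype(np.float32));print('stand',rect,np.median(T[:,2]))
T=S[(S[:,2]>.006)&(S[:,2]<.066)]
rect=cv2.minAreaRect((T[:,:2]*1000).astype(np.float32));print('stand all',rect)
H=S[(S[:,2]<.006)];print('mat z',np.median(H[:,2]))
E
```

```text
F 1717 [[0.428, 0.25, 0.004], [0.568, 0.296, 0.059], [0.632, 0.346, 0.146]]
B 1505 [[0.414, 0.057, 0.004], [0.552, 0.107, 0.053], [0.612, 0.154, 0.133]]
S 2091 [[0.465, -0.336, 0.005], [0.522, -0.217, 0.031], [0.581, -0.097, 0.059]]
F [0.5561 0.2962 0.1018] [0.935 0.143 0.324] yaw 8.70747277190879 tilt 0.33009727692185703 580
 lateral [0.1636 0.1646 0.2085 0.2541 0.2553] up [-0.0553 -0.0523  0.0474  0.0497] e [-0.15138974  0.98847415  0.        ] u [-0.32039912 -0.04907072  0.94601082] zmax 0.14858998445569638
 top pts 0.20913015664003948 [0.54318958 0.29112406 0.14160356]
B [0.5402 0.1068 0.0934] [0.933 0.123 0.337] yaw 7.51628110714475 tilt 0.3442402361594661 519
 lateral [-0.0092 -0.0086  0.0346  0.0802  0.0813] up [-0.0463 -0.0441  0.0423  0.0441] e [-0.13080791  0.99140773  0.        ] u [-0.33458185 -0.04414526  0.94133213] zmax 0.13499391437955208
 top pts 0.037481713578336594 [0.52779282 0.10643228 0.12790205]
stand ((506.8768005371094, -220.78004455566406), (39.81341552734375, 250.69009399414062), 16.369264602661133) 0.054157054237562154
stand all ((520.0648193359375, -205.42408752441406), (73.54646301269531, 273.74151611328125), 15.50125503540039)
mat z -0.001990437842864902
```

```bash
cat >> h.py <<'E'
def Rdown(yaw,tilt=0):
    """tool y along horizontal yaw (deg), tool z down, then tilted: z leans toward +y-dir by tilt rad"""
    a=np.radians(yaw);n=np.array([np.cos(a),np.sin(a),0]);k=np.array([0,0,1.])
    z=-np.cos(tilt)*k+np.sin(tilt)*n; y=np.cos(tilt)*n+np.sin(tilt)*k
    return np.stack([np.cross(y,z),y,z],1)
def delta(pos,R):
    s=r.observe();R0=Ro.from_rotvec(s['orientation']).as_matrix()
    d=R0.T@(np.array(pos)-s['ee_pos']);w=Ro.from_matrix(R0.T@R).as_rotvec(degrees=True)
    print('delta',d.round(4),w.round(2),'rows>=',np.linalg.norm(d)/.0417,np.linalg.norm(w)/7.16,'T=',s['time'])
def fish(c,P):
    X=np.array(c['R'])@np.array(P)+c['t'];th=np.arctan2(np.hypot(X[0],X[1]),X[2]);ph=np.arctan2(X[1],X[0])
    return c['cx']+c['fx']*th*np.cos(ph),c['cy']+c['fy']*th*np.sin(ph)
def fishworld(c,d,rows,cols):
    x=(cols-c['cx'])/c['fx'];y=(rows-c['cy'])/c['fy'];th=np.hypot(x,y);k=np.tan(th)/np.maximum(th,1e-9)
    z=d[rows,cols];return (np.stack([x*k*z,y*k*z,z],-1)-np.array(c['t']))@np.array(c['R'])
def state():
    s=r.observe();print({k:np.round(s[k],3).tolist() for k in('time','qpos','ee_pos','contact_force','torque','finger_force','width')})
E
python3 - <<'E'
from h import *
c=imaging.get_calibration('wrist');print({k:np.round(v,3).tolist() for k,v in c.items()})
s=r.observe();R0=Ro.from_rotvec(s['orientation']).as_matrix()
cp=-np.array(c['R']).T@c['t'];print('cam in tool',R0.T@(cp-s['ee_pos']),'axis',R0.T@np.array(c['R'])[2])
R=Rdown(16.4);off=R@(R0.T@(cp-s['ee_pos']))
print('cam off world',off)
delta([.507-off[0],-.2208-off[1],.30],R)
E
```

```text
{'fx': 325.192, 'fy': 325.192, 'cx': 277.797, 'cy': 201.844, 'R': [[0.43, -0.903, -0.0], [-0.871, -0.415, 0.264], [-0.239, -0.114, -0.964]], 't': [-0.599, -0.035, 0.379]}
cam in tool [ 0.06646504 -0.00077309 -0.07053105] axis [-2.64384644e-01  1.51048632e-04  9.64417305e-01]
cam off world [-0.01950748  0.06354257  0.07053105]
delta [ 0.3534 -0.1172  0.0039] [ 0.000e+00  1.000e-02 -8.097e+01] rows>= 8.9293211797489 11.309010426403553 T= 0.8
```

```bash
python3 -m jog '[[[-1,0.353,-0.117,0,0,0,-81],[-1,0.353,-0.117,0,0,0,-81],[-1,0.353,-0.117,0,0,0,-81],[-1,0.353,-0.117,0,0,0,-81],[-1,0.353,-0.117,0,0,0,-81],[-1,0.353,-0.117,0,0,0,-81],[-1,0.353,-0.117,0,0,0,-81],[-1,0.353,-0.117,0,0,0,-81],[-1,0.353,-0.117,0,0,0,-81],[-1,0.353,-0.117,0,0,0,-81]]]'; python3 - <<'E'
from h import *
delta([.5265,-.284,.30],Rdown(16.4))
E
```

```text
time: 1.63
ee_pos: [0.5298, -0.2797, 0.3039]
orientation: [2.067, 2.366, 0.003]
contact_force: [0.2, -0.6, 0.2]
width: 1.001
finger_force: 0.0
delta [-0.0038 -0.0039  0.0039] [ 0.09 -0.06 -8.68] rows>= 0.16049419364633896 1.2121784556149313 T= 1.6333
```

```bash
python3 -m jog '[[[-1,0,0,0.02,0,0,-8.7],[-1,0,0,0.02,0,0,-8.7],[-1,0,0,0.02,0,0,-8.7],[-1,0,0,0.02,0,0,-8.7]]]'; python3 - <<'E'
from h import *
p,d,c=snap('wrist','w1.png')
cv2.imwrite('pics/w1.png',p[:,:,::-1])
np.savez('w1.npz',p=p,d=d,**{k:np.array(v) for k,v in c.items()})
print([(round(o['confidence'],2),o['pixel']) for o in imaging.pinpoint('wrist','stand_groove')])
# rows/cols grid -> world
rr,cc=np.mgrid[0:420,0:560];W=fishworld(c,d,rr.ravel(),cc.ravel());ok=d.ravel()>0;W=W[ok]
T=W[(W[:,2]>.05)&(W[:,2]<.066)&(abs(W[:,0]-.507)<.1)&(abs(W[:,1]+.22)<.16)]
rect=cv2.minAreaRect((T[:,:2]*1000).astype(np.float32));print(rect,np.median(T[:,2]))
yaw=np.radians(16.4);ex=np.array([np.cos(yaw),np.sin(yaw)]);ey=np.array([-np.sin(yaw),np.cos(yaw)])
o=np.array([.507,-.2208]);L=W[:,:2]-o;x=L@ex;y=L@ey
print('profile across (y in +-100)')
for a in np.arange(-.03,.0301,.003):
    m=(abs(x-a)<.0015)&(abs(y)<.1);print(round(a,4),m.sum(),np.median(W[m,2]).round(3) if m.any() else None)
E
```

```text
time: 1.97
ee_pos: [0.5262, -0.2846, 0.284]
orientation: [1.898, 2.503, -0.0]
contact_force: [-0.3, -0.2, 0.5]
width: 0.999
finger_force: 0.0
[(0.67, [118.1, 274.5]), (0.65, [112.5, 272.5])]
((507.07537841796875, -226.6626434326172), (35.55603790283203, 237.5548095703125), 15.722116470336914) 0.05709777661962382
profile across (y in +-100)
-0.03 1584 0.296
-0.027 1632 0.298
-0.024 1524 0.299
-0.021 986 0.307
-0.018 1351 0.3
-0.015 1609 0.291
-0.012 1693 0.29
-0.009 1726 0.292
-0.006 1929 0.295
-0.003 1624 0.296
-0.0 1618 0.296
0.003 1686 0.295
0.006 1783 0.294
0.009 1870 0.293
0.012 1675 0.29
0.015 1468 0.294
0.018 1008 0.306
0.021 1347 0.301
0.024 1494 0.299
0.027 1684 0.298
0.03 1648 0.297
```

View pics/w1.png

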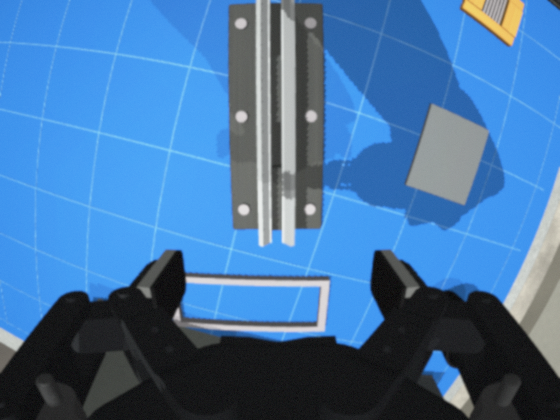

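The wrist view shows the stand seen from above: groove along column ~277, its centre near row 115, and a change in the groove floor near rows 165–200.

```bash
python3 - <<'E'
from h import *
z=np.load('w1.npz');c={k:z[k] for k in('fx','fy','cx','cy','R','t')};d=z['d'];p=z['p']
rr,cc=np.mgrid[0:250,0:400];rr=rr.ravel();cc=cc.ravel();ok=d[rr,cc]>0;rr,cc=rr[ok],cc[ok];W=fishworld(c,d,rr,cc)
# rail direction: per-y rail top pixels
m=(W[:,2]<.1)&(W[:,2]>.05);T=W[m];T=T[(abs(T[:,0]-.507)<.1)]
m0=T.mean(0)
for it in range(3):
  v=np.linalg.svd(T[:,:2]-T[:,:2].mean(0))[2][0];v*=np.sign(v[1])
print('dir yaw',np.degrees(np.arctan2(-v[0],v[1])))
for yawd in(15.7,16.4):
 yaw=np.radians(yawd);ex=np.array([np.cos(yaw),np.sin(yaw)]);ey=np.array([-np.sin(yaw),np.cos(yaw)])
 L=W[:,:2]-[.507,-.2208];x=L@ex;y=L@ey
 print('yaw',yawd)
 for b in np.arange(-.12,.121,.02):
  s=(abs(y-b)<.01)&(W[:,2]<.1);top=s&(W[:,2]>.054);g=s&(abs(x)<.016)&(W[:,2]<.045)
  print(round(b,3),'tops',x[top].min().round(4),x[top].max().round(4),'groove',len(x[g]) and (np.percentile(W[g,2],[5,50]).round(3),np.median(x[g]).round(4)))
 base=(abs(x)<.06)&(abs(y)<.14)&(W[:,2]>.007)&(W[:,2]<.02);print('base',np.percentile(x[base],[1,99]),np.percentile(y[base],[1,99]),'rails y',np.percentile(y[(W[:,2]>.05)&(W[:,2]<.1)&(abs(x)<.03)],[.5,99.5]))
b=cv2.resize(p[80:230,225:335],None,fx=5,fy=4,interpolation=cv2.INTER_CUBIC)[:,:,::-1]
cv2.imwrite('pics/w1c.png',cv2.convertScaleAbs(b,alpha=1.8))
E
```

```text
dir yaw 15.960999118985374
yaw 15.7
-0.12 tops -0.0179 0.0157 groove (array([0.001, 0.03 ]), np.float64(-0.0012))
-0.1 tops -0.0186 0.0163 groove (array([0.029, 0.031]), np.float64(-0.0012))
-0.08 tops -0.0182 0.0162 groove (array([0.029, 0.03 ]), np.float64(-0.0012))
-0.06 tops -0.0187 0.016 groove (array([0.013, 0.03 ]), np.float64(-0.0011))
-0.04 tops -0.0186 0.0157 groove (array([0.011, 0.013]), np.float64(-0.0018))
-0.02 tops -0.0193 0.0155 groove (array([0.012, 0.013]), np.float64(-0.0023))
0.0 tops -0.0182 0.0154 groove (array([0.012, 0.03 ]), np.float64(-0.0017))
0.02 tops -0.019 0.0163 groove (array([0.029, 0.031]), np.float64(-0.0011))
0.04 tops -0.019 0.0162 groove (array([0.029, 0.031]), np.float64(-0.0011))
0.06 tops -0.019 0.0153 groove (array([0.012, 0.03 ]), np.float64(-0.0012))
0.08 tops -0.0191 0.0154 groove (array([0.011, 0.013]), np.float64(-0.0023))
0.1 tops -0.0192 0.0155 groove (array([0.011, 0.012]), np.float64(-0.0023))
0.12 tops -0.0193 0.0155 groove (array([0.002, 0.012]), np.float64(-0.0023))
base [-0.05060648  0.04774043] [-0.12075728  0.12188217] rails y
[... 429 characters left out ...]
2 tops -0.0196 0.0153 groove (array([0.012, 0.013]), np.float64(-0.0024))
0.0 tops -0.0183 0.0163 groove (array([0.012, 0.03 ]), np.float64(-0.0016))
0.02 tops -0.0188 0.0166 groove (array([0.029, 0.031]), np.float64(-0.0009))
0.04 tops -0.0187 0.0166 groove (array([0.029, 0.031]), np.float64(-0.0007))
0.06 tops -0.0183 0.0162 groove (array([0.012, 0.03 ]), np.float64(-0.0005))
0.08 tops -0.0181 0.0164 groove (array([0.011, 0.013]), np.float64(-0.0012))
0.1 tops -0.0181 0.0168 groove (array([0.011, 0.012]), np.float64(-0.0011))
0.12 tops -0.018 0.0168 groove (array([0.002, 0.012]), np.float64(-0.0009))
base [-0.05073324  0.04788737] [-0.12062569  0.12203477] rails y [-0.12319235  0.11027059]
```

View pics/w1c.png

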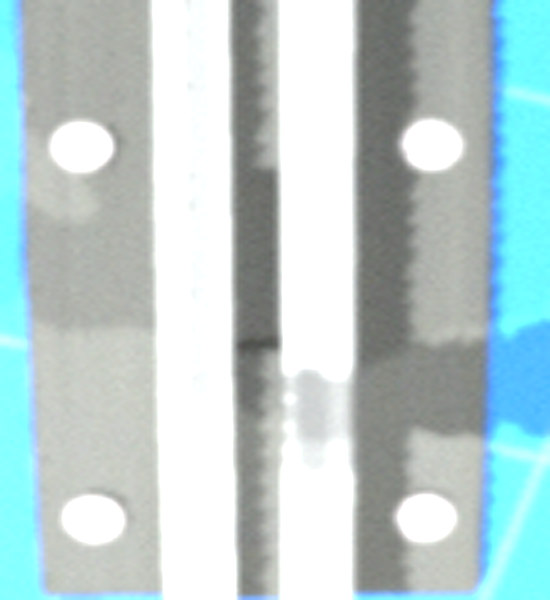

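```bash
python3 - <<'E'
from h import *
z=np.load('w1.npz');c={k:z[k] for k in('fx','fy','cx','cy','R','t')};d=z['d']
rr,cc=np.mgrid[0:250,0:400];rr=rr.ravel();cc=cc.ravel();ok=d[rr,cc]>0;rr,cc=rr[ok],cc[ok];W=fishworld(c,d,rr,cc)
yaw=np.radians(16.0);ex=np.array([np.cos(yaw),np.sin(yaw)]);ey=np.array([-np.sin(yaw),np.cos(yaw)])
L=W[:,:2]-[.507,-.2208];x=L@ex;y=L@ey
g=(abs(x+.0015)<.004)&(W[:,2]<.045)
print([(round(b*1000),round(1000*np.median(W[g&(abs(y-b)<.0015),2]))) for b in np.arange(-.07,.08,.003) if (g&(abs(y-b)<.0015)).any()])
E
```

```text
[(-70, 30), (-67, 30), (-64, 31), (-61, 30), (-58, 30), (-55, 30), (-52, 24), (-49, 13), (-46, 13), (-43, 12), (-40, 13), (-37, 12), (-34, 13), (-31, 13), (-28, 13), (-25, 13), (-22, 13), (-19, 13), (-16, 12), (-13, 12), (-10, 12), (-7, 12), (-4, 31), (-1, 30), (2, 30), (5, 31), (8, 31), (11, 30), (14, 31), (17, 30), (20, 31), (23, 31), (26, 31), (29, 30), (32, 30), (35, 30), (38, 31), (41, 30), (44, 30), (47, 30), (50, 30), (53, 31), (56, 31), (59, 30), (62, 30), (65, 13), (68, 13), (71, 12), (74, 13), (77, 12), (80, 12)]
```

The crop confirms the darker pocket in the groove (crop rows 170–345). Depth puts it at stand y −52…−6 mm, centre ≈ −29 mm. Next, the frame.

```bash
python3 - <<'E'
from h import *
R=Rdown(8.5,.35);g=np.array([.542,.294,.1308]);delta(g-R[:,2]*.154,R);print(g-R[:,2]*.154)
E
```

```text
delta [0.5599 0.1189 0.0087] [-19.99  -1.2    7.08] rows>= 13.727021456799166 2.966858880896618 T= 2.0667
[0.48977377 0.28619474 0.2754634 ]
```

```bash
python3 -m jog '[[[-1,0.35,0.074,0,0,0,0],[-1,0.35,0.074,0,0,0,0],[-1,0.35,0.074,0,0,0,0],[-1,0.35,0.074,0,0,0,0],[-1,0.35,0.074,0,0,0,0],[-1,0.35,0.074,0,0,0,0],[-1,0.35,0.074,0,0,0,0],[-1,0.35,0.074,0,0,0,0],[-1,0.35,0.074,0,0,0,0],[-1,0.35,0.074,0,0,0,0]]]'; python3 - <<'E'
from h import *
R=Rdown(8.5,.35);g=np.array([.542,.294,.1308]);delta(g-R[:,2]*.154,R)
E
```

```text
time: 2.9
ee_pos: [0.5019, 0.0762, 0.2849]
orientation: [1.892, 2.507, 0.003]
contact_force: [0.5, -0.1, -0.4]
width: 1.0
finger_force: 0.0
delta [0.2053 0.0459 0.0096] [-19.93  -1.33   7.34] rows>= 5.049138818465024 2.9723493274138555 T= 2.9
```

```bash
python3 -m jog '[[[-1,0.205,0.046,0.01,-19.9,-1.3,7.3],[-1,0.205,0.046,0.01,-19.9,-1.3,7.3],[-1,0.205,0.046,0.01,-19.9,-1.3,7.3],[-1,0.205,0.046,0.01,-19.9,-1.3,7.3],[-1,0.205,0.046,0.01,-19.9,-1.3,7.3],[-1,0.205,0.046,0.01,-19.9,-1.3,7.3],[-1,0.205,0.046,0.01,-19.9,-1.3,7.3],[-1,0.205,0.046,0.01,-19.9,-1.3,7.3],[-1,0.205,0.046,0.01,-19.9,-1.3,7.3]]]'; python3 - <<'E'
from h import *
R=Rdown(8.5,.35);g=np.array([.542,.294,.1308]);delta(g-R[:,2]*.154,R)
p,d,c=snap('wrist','w2.png')
rr,cc=np.mgrid[0:260,0:560];rr=rr.ravel();cc=cc.ravel();ok=d[rr,cc]>0;rr,cc=rr[ok],cc[ok];W=fishworld(c,d,rr,cc)
np.savez('w2.npz',W=W,rr=rr,cc=cc,p=p)
for P in(g,g+R@[.045,0,-.017],g+R@[-.045,0,-.017],g+R@[0,0,-.017]): print('proj',P.round(3),np.round(fish(c,P)))
print([(round(o['confidence'],2),o['pixel']) for o in imaging.pinpoint('wrist','frame_top')])
p,d,c=snap('side','s2.png')
print([(round(o['confidence'],2),o['pixel']) for o in imaging.pinpoint('side','frame_top')])
E
```

```text
time: 3.65
ee_pos: [0.4918, 0.2808, 0.2742]
orientation: [1.89, 2.184, 0.383]
contact_force: [-0.1, -0.4, 0.7]
width: 1.0
finger_force: 0.0
delta [ 0.0057 -0.0007 -0.0016] [-0.11  0.12 -0.22] rows>= 0.1421507848753176 0.03839606785105248 T= 3.65
proj [0.542 0.294 0.131] [278. 202.]
proj [0.53  0.338 0.147] [277. 141.]
proj [0.543 0.249 0.147] [278. 270.]
proj [0.536 0.293 0.147] [278. 209.]
[(0.8, [206.1, 277.9]), (0.6, [64.7, 78.0]), (0.51, [222.6, 90.5]), (0.29, [320.0, 235.8])]
[(0.69, [151.4, 231.9]), (0.69, [183.1, 181.3])]
```

View pics/w2.png

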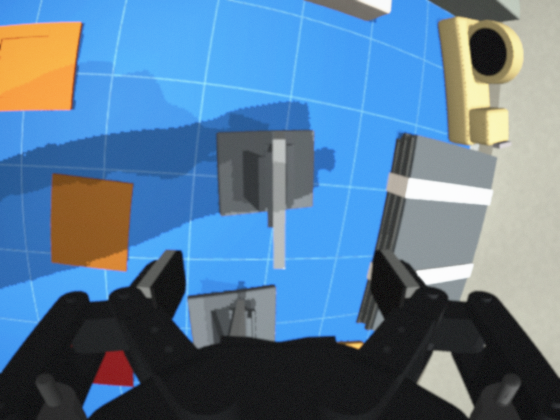

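The frame's top edge runs from (279,139) to (279,269), matching the projected estimate to about 1 px. The blank sits at (240,310), well clear. Descending to grasp.

```bash
python3 -m jog '[[[-1,0.0065,0,0.03,0,0,0],[-1,0.0065,0,0.06,0,0,0],[-1,0.0065,0,0.09,0,0,0],[-1,0.0065,0,0.098,0,0,0],[-1,0.0065,0,0.098,0,0,0],[0.3,0.0065,0,0.098,0,0,0],[0.6,0.0065,0,0.098,0,0,0],[1,0.0065,0,0.098,0,0,0],[1,0.0065,0,0.098,0,0,0],[1,0.0065,0,0.098,0,0,0]]]' 60; python3 -m jog '[[[1,0,0,0,0,0,0],[1,0,0,0,0,0,0],[1,0,0,0,0,0,0],[1,0,0,0,0,0,0]]]'; python3 -c "
from h import *
state()"
```

```text
time: 4.68
ee_pos: [0.5235, 0.2935, 0.1831]
orientation: [1.887, 2.186, 0.386]
contact_force: [-0.7, 0.0, 0.5]
width: 0.294
finger_force: 0.0
time: 5.02
ee_pos: [0.5238, 0.2935, 0.1826]
orientation: [1.888, 2.186, 0.386]
contact_force: [2.2, 0.9, 4.1]
width: 0.089
finger_force: 59.5
{'time': 5.017, 'qpos': [0.316, -0.24, -0.493, 0.973, -0.058, 1.731], 'ee_pos': [0.524, 0.294, 0.183], 'contact_force': [2.15, 0.867, 4.102], 'torque': [0.098, -0.442, 0.048], 'finger_force': 59.452, 'width': 0.089}
```

```bash
python3 -m jog '[[[1,0,0.0005,-0.015,0,0,0],[1,0,0.001,-0.03,0,0,0],[1,0,0.001,-0.05,0,0,0],[1,0,0.001,-0.08,0,0,0],[1,0,0.001,-0.12,0,0,0],[1,0,0.001,-0.16,0,0,0],[1,0,0.001,-0.19,0,0,0],[1,0,0.001,-0.19,0,0,0],[1,0,0.001,-0.19,0,0,0]]]'; python3 - <<'E'
from h import *
state()
R=Rdown(16.0);P=np.array([.5135,-.2489,0]);P[2]=.4
delta(P,R)
p,d,c=snap('scene','sc3.png')
E
```

```text
time: 5.77
ee_pos: [0.46, 0.2843, 0.3622]
orientation: [1.887, 2.186, 0.387]
contact_force: [0.6, 0.2, -3.6]
width: 0.084
finger_force: 60.4
{'time': 5.767, 'qpos': [0.34, -0.422, -0.312, 1.337, -0.066, 1.753], 'ee_pos': [0.46, 0.284, 0.362], 'contact_force': [0.644, 0.237, -3.582], 'torque': [-0.06, 0.441, -0.006], 'finger_force': 60.401, 'width': 0.084}
delta [-0.5353 -0.0104 -0.0441] [20.02  1.33 -7.53] rows>= 12.882848939075188 2.9934191987076315 T= 5.7667
```

```bash
python3 -m jog '[[[1,-0.1,-0.002,-0.01,8,0.5,-3],[1,-0.2,-0.004,-0.02,15,1,-5.5],[1,-0.53,-0.01,-0.04,20,1.3,-7.5],[1,-0.53,-0.01,-0.04,20,1.3,-7.5],[1,-0.53,-0.01,-0.04,20,1.3,-7.5],[1,-0.53,-0.01,-0.04,20,1.3,-7.5],[1,-0.53,-0.01,-0.04,20,1.3,-7.5],[1,-0.53,-0.01,-0.04,20,1.3,-7.5],[1,-0.53,-0.01,-0.04,20,1.3,-7.5],[1,-0.53,-0.01,-0.04,20,1.3,-7.5]]]'; python3 - <<'E'
from h import *
delta(np.array([.5135,-.2489,.36]),Rdown(16.0))
E
```

```text
time: 6.65
ee_pos: [0.5019, -0.1316, 0.3857]
orientation: [-1.89, -2.504, 0.003]
contact_force: [0.8, -0.2, -1.6]
width: 0.088
finger_force: 60.3
delta [-0.116  -0.0209  0.0255] [-0.25 -0.13 -0.08] rows>= 2.8928087973461873 0.041232768028821726 T= 6.65
```

```bash
python3 -m jog '[[[1,-0.116,-0.021,0.045,-0.3,-0.1,0],[1,-0.116,-0.021,0.085,-0.3,-0.1,0],[1,-0.116,-0.021,0.105,-0.3,-0.1,0],[1,-0.116,-0.021,0.105,-0.3,-0.1,0],[1,-0.116,-0.021,0.105,-0.3,-0.1,0],[1,-0.116,-0.021,0.105,-0.3,-0.1,0],[1,-0.116,-0.021,0.105,-0.3,-0.1,0]]]'; python3 - <<'E'
from h import *
state();delta(np.array([.5135,-.2489,.28]),Rdown(16.0))
p,d,c=snap('wrist','w4.png')
for n in('scene',):
    p,d,c=snap(n,n+'4.png')
    rr,cc=np.mgrid[100:260,150:300];rr=rr.ravel();cc=cc.ravel();ok=d[rr,cc]>0;W=world(c,d,rr[ok],cc[ok])
    q=[.5135,-.2489]
    ex=np.array([.961,.2756]);ey=np.array([-.2756,.961]);x=(W[:,:2]-q)@ex;y=(W[:,:2]-q)@ey
    m=(abs(x)<.02)&(abs(y)<.065)&(W[:,2]>.09)&(W[:,2]<.245)
    for zz in np.arange(.10,.25,.01):
        s=m&(abs(W[:,2]-zz)<.005)
        if s.sum()>3: print(round(zz,3),s.sum(),'x',np.percentile(x[s],[10,50,90]).round(4),'y',y[s].min().round(4),y[s].max().round(4))
E
python3 - <<'E'
import cv2,numpy as np
a=cv2.imread('pics/w4.png')[:, :];b=cv2.imread('pics/scene4.png')[80:260,130:310]
b=cv2.resize(b,(420,420));cv2.imwrite('pics/c4.png',np.hstack([a[:,100:460],b]))
E
```

```text
time: 7.23
ee_pos: [0.5135, -0.2464, 0.2821]
orientation: [1.891, 2.507, 0.003]
contact_force: [0.1, -0.4, -1.0]
width: 0.085
finger_force: 60.2
{'time': 7.233, 'qpos': [-0.678, 0.006, -0.044, 1.52, 0.002, 0.615], 'ee_pos': [0.514, -0.246, 0.282], 'contact_force': [0.09, -0.423, -0.992], 'torque': [0.013, 0.005, 0.034], 'finger_force': 60.19, 'width': 0.085}
delta [-0.0024 -0.0007  0.0021] [ 0.12 -0.   -0.07] rows>= 0.0779400044089847 0.019547329879546035 T= 7.2333
0.12 23 x [0.0034 0.0056 0.0067] y -0.0184 0.0206
0.13 34 x [0.0039 0.0056 0.0077] y -0.038 0.0455
0.14 70 x [0.004  0.0058 0.0077] y -0.0428 0.0462
0.15 76 x [0.0023 0.0056 0.0077] y -0.0438 0.0448
0.16 70 x [0.002  0.0044 0.0063] y -0.0431 0.0462
0.17 66 x [0.0028 0.0047 0.0073] y -0.0436 0.0464
0.18 68 x [0.0019 0.0045 0.007 ] y -0.0429 0.0446
0.19 75 x [0.0024 0.0044 0.0067] y -0.0438 0.0463
0.2 58 x [0.0024 0.0048 0.0074] y -0.042 0.0462
0.21 57 x [0.0037 0.006  0.008 ] y -0.0436 0.0448
0.22 74 x [0.0032 0.0059 0.0152] y -0.0415 0.0463
0.23 63 x [0.0043 0.006  0.0181] y -0.0429 0.0444
0.24 79 x [-0.0021  0.0044  0.0068] y -0.0438 0.0457
```

View pics/c4.png

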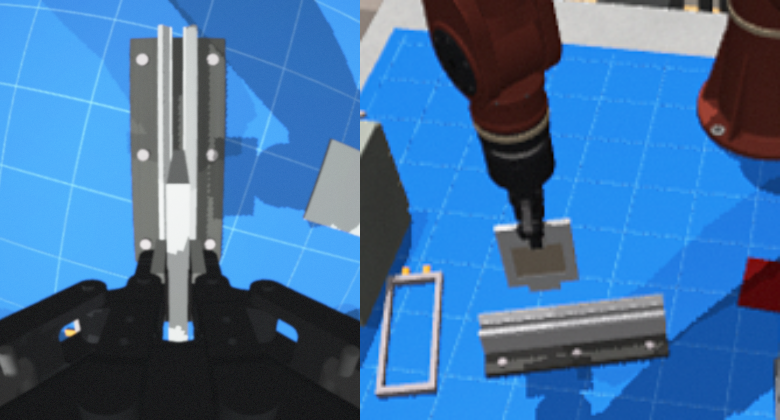

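The frame hangs upright in the gripper just above the stand's groove. In the scene crop it is near (535,255), and in the wrist crop it lines up with the groove at column ~177.

```bash
python3 -m jog '[[[1,-0.002,-0.0005,0.03,0,0,0],[1,-0.002,-0.0005,0.05,0,0,0],[1,-0.002,-0.0005,0.06,0,0,0],[1,-0.002,-0.0005,0.068,0,0,0],[1,-0.002,-0.0005,0.074,0,0,0],[1,-0.002,-0.0005,0.078,0,0,0],[1,-0.002,-0.0005,0.078,0,0,0]]]'; python3 -c "
from h import *
state()"
```

```text
time: 7.92
ee_pos: [0.5145, -0.2489, 0.2053]
orientation: [1.889, 2.505, 0.002]
contact_force: [-0.9, 0.4, -2.3]
width: 0.083
finger_force: 60.2
{'time': 7.917, 'qpos': [-0.68, 0.017, -0.172, 1.378, 0.001, 0.612], 'ee_pos': [0.514, -0.249, 0.205], 'contact_force': [-0.903, 0.371, -2.305], 'torque': [0.033, -0.011, -0.021], 'finger_force': 60.226, 'width': 0.083}
```

```bash
python3 -m jog '[[[1,0,0,0.003,0,0,0],[1,0,0,0.006,0,0,0],[1,0,0,0.009,0,0,0],[1,0,0,0.012,0,0,0],[1,0,0,0.015,0,0,0],[1,0,0,0.015,0,0,0]]]'; python3 -c "
from h import *
state()"
```

```text
time: 8.42
ee_pos: [0.5141, -0.2489, 0.1894]
orientation: [1.89, 2.506, 0.002]
contact_force: [-0.7, -0.2, -2.2]
width: 0.08
finger_force: 60.4
{'time': 8.417, 'qpos': [-0.68, 0.023, -0.194, 1.35, 0.001, 0.612], 'ee_pos': [0.514, -0.249, 0.189], 'contact_force': [-0.667, -0.235, -2.185], 'torque': [0.046, 0.026, 0.035], 'finger_force': 60.362, 'width': 0.08}
```

```bash
python3 -m jog '[[[1,0,0,0.002,0,0,0],[1,0,0,0.004,0,0,0],[1,0,0,0.006,0,0,0],[1,0,0,0.008,0,0,0],[1,0,0,0.008,0,0,0]]]'; python3 -c "
from h import *
state()"
```

```text
time: 8.83
ee_pos: [0.5142, -0.249, 0.1817]
orientation: [1.89, 2.505, 0.002]
contact_force: [0.4, 0.7, -2.2]
width: 0.083
finger_force: 60.4
{'time': 8.833, 'qpos': [-0.68, 0.027, -0.205, 1.336, 0.001, 0.612], 'ee_pos': [0.514, -0.249, 0.182], 'contact_force': [0.355, 0.704, -2.237], 'torque': [0.026, 0.023, 0.019], 'finger_force': 60.362, 'width': 0.083}
```

Well below floor height with no contact, so the foot is in the pocket. I'll creep down until the shoulders touch.

```bash
python3 -m jog '[[[1,0,0,0.001,0,0,0],[1,0,0,0.002,0,0,0],[1,0,0,0.003,0,0,0],[1,0,0,0.004,0,0,0],[1,0,0,0.004,0,0,0]]]'; python3 -m jog '[[[1,0,0,0.001,0,0,0],[1,0,0,0.001,0,0,0]]]'
```

```text
time: 9.25
ee_pos: [0.5146, -0.2492, 0.1788]
orientation: [1.889, 2.504, 0.002]
contact_force: [-0.7, 1.6, 1.7]
width: 0.083
finger_force: 61.0
time: 9.42
ee_pos: [0.5147, -0.2492, 0.1788]
orientation: [1.889, 2.504, 0.002]
contact_force: [-3.4, 2.8, 9.5]
width: 0.084
finger_force: 62.3
```

```bash
python3 -m jog '[[[1,0,0,0.0015,0,0,0],[1,0,0,0.0015,0,0,0],[1,0,0,0.0015,0,0,0]]]'; python3 - <<'E'
from h import *
p,d,c=snap('scene','scene5.png')
rr,cc=np.mgrid[100:260,150:300];rr=rr.ravel();cc=cc.ravel();ok=d[rr,cc]>0;rr,cc=rr[ok],cc[ok];W=world(c,d,rr,cc)
q=[.5135,-.2489];ex=np.array([.961,.2756]);ey=np.array([-.2756,.961]);x=(W[:,:2]-q)@ex;y=(W[:,:2]-q)@ey
for b in np.arange(-.04,.045,.01):
    m=(abs(x)<.012)&(abs(y-b)<.005)&(W[:,2]>.09)&(W[:,2]<.16);print(round(b,3),np.sort(W[m,2])[-4:].round(4))
m=(abs(x)<.012)&(W[:,2]>.07)&(W[:,2]<.138);print('y ext',np.percentile(y[m],[1,99]),'x',np.median(x[m]))
m=(abs(x)<.03)&(abs(y-.08)<.04);print('rail tops near',np.percentile(W[m,2],[95,99]))
E
```

```text
time: 9.67
ee_pos: [0.5149, -0.2492, 0.1788]
orientation: [1.888, 2.503, 0.002]
contact_force: [-5.5, 5.3, 21.0]
width: 0.081
finger_force: 63.9
-0.04 [0.1378 0.1388 0.1402 0.1409]
-0.03 [0.1372 0.1377 0.1384 0.1391]
-0.02 [0.135  0.1368 0.138  0.1387]
-0.01 [0.1081 0.1095 0.1137 0.1193]
0.0 [0.0923 0.0941 0.0955 0.1396]
0.01 [0.132  0.1358 0.1363 0.1395]
0.02 [0.1372 0.1377 0.1382 0.1384]
0.03 [0.1379 0.1386 0.1387 0.1401]
0.04 [0.1366 0.1377 0.1378 0.1399]
y ext [-0.04578205  0.0429678 ] x 0.004852131683649468
rail tops near [0.49806677 0.51128607]
```

The top edge reads 0.139–0.140 m along its whole length, so the frame is level and fully home. Relax the press, open, and retreat.

```bash
python3 -m jog '[[[1,0,0,-0.002,0,0,0],[1,0,0,-0.002,0,0,0],[0.6,0,0,-0.002,0,0,0],[0.3,0,0,-0.002,0,0,0],[0,0,0,-0.002,0,0,0],[-0.5,0,0,-0.002,0,0,0],[-1,0,0,-0.002,0,0,0],[-1,0,0,-0.002,0,0,0],[-1,0,0,-0.002,0,0,0]]]' 20;  python3 -m jog '[[[-1,0,0,0,0,0,0],[-1,0,0,-0.03,0,0,0],[-1,0,0,-0.06,0,0,0],[-1,0,0,-0.1,0,0,0],[-1,0,0,-0.14,0,0,0],[-1,0,0,-0.16,0,0,0],[-1,0,0,-0.16,0,0,0],[-1,0,0,-0.16,0,0,0]]]'; python3 - <<'E'
from h import *
state()
p,d,c=snap('scene','scene6.png')
rr,cc=np.mgrid[100:260,150:300];rr=rr.ravel();cc=cc.ravel();ok=d[rr,cc]>0;rr,cc=rr[ok],cc[ok];W=world(c,d,rr,cc)
q=[.5135,-.2489];ex=np.array([.961,.2756]);ey=np.array([-.2756,.961]);x=(W[:,:2]-q)@ex;y=(W[:,:2]-q)@ey
for b in np.arange(-.04,.045,.02):
    m=(abs(x)<.02)&(abs(y-b)<.005)&(W[:,2]>.06)&(W[:,2]<.16);print(round(b,3),np.sort(W[m,2])[-3:].round(4))
for zz in(.075,.1,.13):
    m=(abs(x)<.02)&(abs(y)<.06)&(abs(W[:,2]-zz)<.008);print(zz,np.median(x[m]).round(4))
E
```

```text
time: 10.47
ee_pos: [0.5144, -0.2491, 0.1776]
orientation: [1.89, 2.505, 0.002]
contact_force: [0.2, -0.3, 0.7]
width: 0.997
finger_force: 0.0
time: 11.13
ee_pos: [0.5143, -0.2493, 0.3393]
orientation: [1.888, 2.503, 0.002]
contact_force: [1.1, -0.0, -0.6]
width: 0.996
finger_force: 0.0
{'time': 11.133, 'qpos': [-0.681, 0.02, 0.075, 1.618, 0.001, 0.612], 'ee_pos': [0.514, -0.249, 0.339], 'contact_force': [1.125, -0.005, -0.575], 'torque': [-0.016, -0.021, -0.017], 'finger_force': 0.0, 'width': 0.996}
-0.04 [0.1371 0.1375 0.1386]
-0.02 [0.1376 0.138  0.1384]
0.0 [0.1397 0.1403 0.1412]
0.02 [0.1386 0.1388 0.14  ]
0.04 [0.137  0.1398 0.1405]
0.075 0.0045
0.1 0.0049
0.13 0.0049
```

View pics/scene6.png

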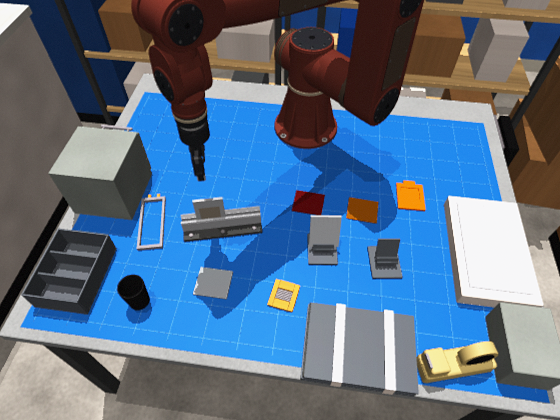

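The frame stands upright in the stand at (208,210), the right rest at (387,258) is empty, and the blank at (323,238) and the other things are where they were. The arm is clear.

```bash
python3 -c "
from station import r
print(r.job_done())"
```

```text
the job is handed in; nothing more can be done
None
```

The frame stands upright and fully home in the groove, with its foot in the pocket and its shoulders on the groove floor; I let go with it seated there, left the blank and the other things where they were, and handed the job in at about 11 s on the robot's clock.

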